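# Tip the bushing tote into its corner and hold it

## Robot

A 6-joint arm with a two-finger parallel gripper is mounted at the origin on the work surface. World frame = base frame: x ahead of the robot, y to its left, z up, the work surface at z = 0. Lengths are in m, angles in rad, forces in N, time in s.
With the tool pointing down it reaches from about 0.275 to 0.75 m from the base axis. Payload 10.2 kg.
Tool frame: the origin (TCP) lies midway between the tips of the shut fingers; the grasp point (between the pads) lies bot.tcp_to_grasp behind it (bot.tcp_to_grasp is the distance from the TCP to the grasp point, in m); z points along the fingers, y is the line along which they close (so a half turn about z gives the same grasp; the last joint's range is limited). The gripper opens to 85 mm and grips with 20 to 120 N. Pads are 22 mm wide; open, the fingers measure 114 mm over their backs; the gripper's body (76 mm by 85 mm) begins 54 mm behind the grasp point. The pads swing forward as they close: fully open they stand 13 mm farther back than shut.
Start: joints at [1.079, 0.313, 1.498, -0, 1.331, -0.223], TCP at [0.139, 0.506, 0.231] pointing down, gripper open.
Joint ranges: [-2.94, 2.94], [-0.97, 2.17], [0.19, 2.56], [-1.23, 4.37], [0.02, 3.11], [-2.88, 2.88]. Speed limits (rad/s): [2.39, 2.39, 3.01, 3.14, 3.14, 3.14].

## Interface

Orientations are given as a unit quaternion [x, y, z, w].
In Python, from bench import bot gives the robot as it stands.
- The arm moves only by the tool send_rows, never from a script. Its argument "plan" is one flat list of numbers, 7 for each row, row after row: the shift along the tool's x, y, z in m, then the turn, a rotation vector about the tool's x, y, z in rad, then the finger opening in m, from 0 to 0.0854. A call has 1 to 12 rows; each row shifts and turns the commanded pose from where the row before left it, along the tool's axes as they then stand; what a row does not reach is not made up. A row lasts 1/10 s, in which the tool goes at most 50 mm and 8.59 degrees, less where a joint would pass 70% of its speed; a pose out of reach is approached as far as the arm can. A call with a gripper value outside its range is refused whole. The fingers move at their own pace and stop on an object; "grip_force" is the grip in N (left out, the last holds). Time passes only in rows, so rows that do not move let the fingers close. It gives the time, the measured TCP pose, the force, the opening and the grip force at its end, in the units of the state.
- bot.state(): the state, without advancing time (a new reading comes with each control period).
- bot.capture(name): name is "side" or "top" or "wrist"; returns the picture (480x640x3 uint8, blue, green, red); there is no depth.
- bot.camera_params(name): a dict with "fx", "fy", "cx", "cy" (pixels), "T" (4x4, takes a point from camera to world coordinates). Camera axes: x right, y down, z forward; pixel columns grow to the right and rows downward; lengths in m; the calibration is good to about 2 mm. A picture is of the moment at which its call begins: read the wrist's pose just before it. camera_params takes no time and is no camera call; for the wrist camera it gives the pose at the moment of the call.
- bot.close_job(): hands the job in; it is judged then, once.
Trained networks look in the newest picture that a camera, given by its name, has taken for a name from the list of things; names that differ only in an ending like _2 or _b are one class to them, and where a whole thing is asked for, a point or a joint stands for the part that bears it (a point fixed in the world has none). Each returns a list of dicts, best first, with "p" (0 to 1); they miss things now and then, are a little off and sometimes report something else, mostly with a low value. They report only what shows in the picture. A call takes as long as a camera call.
- bot.boxes_of(camera, query): "box" ([left, top, right, bottom] in pixels, round what is visible of it).
- bot.regions_of(camera, query): "mask" (480x640 bool, what is visible of it) and "box" ([left, top, right, bottom] in pixels, round what is visible of it).
- bot.pinpoint(camera, query): "position" ([row, column] in pixels: a listed point, or the origin of a listed thing).
The state is a dict: "clock": time; "q": joint angles; "joint_vel": joint speeds; "effort": joint torques, N m; "eef_pos": TCP position; "tool_rot": TCP orientation; "contact_force": force on the tool from outside, world axes, zero at the start; "torque": the same for the moment, N m; "finger_gap": finger opening in m; "grasp_force": force on a finger pad.
Only numpy, scipy, OpenCV 4.12 (cv2) and the standard library are available. Lean on these libraries where they do the work, as an engineer would, in place of code of your own. Each camera call takes 0.05 s, during which the arm holds its last target. There are 200 camera calls.

## Task

On the carving bench, turn the quarter-turn catch fully open so that it frees the tote, and leave it open. Then take the tote by the lug on its corner and tip it up over the opposite corner, which stays down on the board in the angle of the fence, until all four brass bushings have slid together into that low corner. Finish while still holding the tote steadily tipped, somewhere about 30 to 45 degrees, with the bushings gathered; do not let go, and leave the other things on the bench where they are.

Things in the scene. Friction and masses are not known exactly. Their poses are not given: they have to be found in the camera images.
- catch (a joint): Steel bar turning on a post by the tote's left (board +y) wall. 0 = closed: 44 mm nose reaches 17 mm over the tote, 5 mm above its rim, handle arm points to board +y. 1.571 = open stop, a quarter turn anticlockwise from above: handle to board -x, nose to +x, clear of the tote. Starts 0 to 0.3, needs about 2 N at the peg, stays where left.
- catch_peg (a point): Upright round wooden peg near the end of the catch's handle arm, 20 mm in diameter; this point is on its axis, 20 mm below its top, 112 mm above the bench. It moves on a circle of 64 mm radius about catch_pivot. The arm under it (22 mm wide, 12 thick) has its top 21 mm below this point and ends 10 mm beyond the peg's axis.
- catch_pivot (a point): On the catch's vertical turning axis, at the height of catch_peg; axes as the board's.
- tote: Grey plastic open tote, 200 (x) x 160 (y) x 62 mm high, walls and floor 4 mm, about 0.35 kg; origin under the centre of its underside, z up. Stands loose on the board, square to it, 4 mm clear of the fence. A lug stands out from its +x +y corner; the -x -y corner is in the angle of the fence. The bushings in it slide once it is tipped some 15 to 25 degrees.
- tote_lug (a point): Grip point of the lug: a plate 12 mm thick in the upright plane through the tote's -x -y and +x +y corners (38.7 degrees from its x towards its y), sticking out 42 mm beyond the +x +y corner, 30 to 76 mm above the underside. This point is 26 mm out, mid-thickness, 56 mm above the underside. Pinch it across its thickness from above. Axes as the tote's.
- tote_pocket (a point): Inner floor corner of the tote (-x -y), opposite the lug: where the bushings are to gather. Axes as the tote's.
- tote_foot (a point): Outer bottom corner of the tote under tote_pocket, about which it is tipped. Axes as the tote's.
- fence_corner (a point): Fixed point on top of the plywood board, 4 mm inside the angle of its L-shaped fence (two strips 8 mm high), where tote_foot stands at the start. Board 12 mm thick, 290 x 300 mm, fixed to the bench. Axes as the board's: x from the fence along the tote's 200 mm side, y along its 160 mm side, z up.
- bush0_mid (a point): Loose brass bushing 1 of 4, all alike: 22 mm in diameter, 14 mm high, 34 g, standing flat in the tote at the start; this point is its centre.
- bush1_mid (a point): Loose brass bushing 2 of 4, all alike: 22 mm in diameter, 14 mm high, 34 g, standing flat in the tote at the start; this point is its centre.
- bush2_mid (a point): Loose brass bushing 3 of 4, all alike: 22 mm in diameter, 14 mm high, 34 g, standing flat in the tote at the start; this point is its centre.
- bush3_mid (a point): Loose brass bushing 4 of 4, all alike: 22 mm in diameter, 14 mm high, 34 g, standing flat in the tote at the start; this point is its centre.
- bowl: Bystander: shallow carved wooden bowl, 110 mm across, 45 mm high; origin under its centre.
- sander: Bystander: cork sanding block 100 x 60 x 32 mm high, its length along its x; origin under its centre.
- gouge: Bystander: carving gouge lying along its x, 230 mm long, handle to -x, 31 mm high; origin on the bench 130 mm from the butt.
- mallet: Bystander: round wooden carver's mallet standing on its head, 80 mm across, 220 mm tall; origin under its centre.
- clamp: Bystander: bar clamp lying along its x, 320 mm long, 44 mm high, both jaws reaching 100 mm to its +y; origin under the bar's centre.
- notebook: Bystander: closed notebook 150 x 105 x 16 mm; origin under its centre.
- glue: Bystander: white glue bottle, 54 mm across, 160 mm tall; origin under its centre.

How it is judged:
On the way, in this order (a step that is already met when the one before it is completed fails the run):
1. the catch is turned fully open (value of joint catch above 1.35 rad), for 0.2 s.
2. the tote is tipped more than 20 degrees with its foot corner still in the angle of the fence (angle between tote's own z axis and vertical above 0.35 rad and distance between tote_foot and fence_corner below 0.035 m), for 0.2 s.
At the end, for the whole second after the job is handed in: Fingers hold the tote (over 0.5 N), steady, tipped 20 to 54 degrees, its foot within 35 mm of its place in the fence angle; all four bushing centres within 90 mm of the inner floor corner there; catch still open (over 1.3 of 1.57 rad); no bystander props the tote (all of step 2 and angle between tote's own z axis and vertical below 0.95 rad and distance between each of bush0_mid, bush1_mid, bush2_mid, bush3_mid and tote_pocket below 0.09 m and value of joint catch above 1.3 rad and contact force between the fingers and tote above 0.5 N and contact force between tote and bowl below 0.3 N and contact force between tote and sander below 0.3 N and linear speed of tote below 0.03 m/s and angular speed of tote below 0.15 rad/s); the arm keeps its last pose, push and grip.
It fails at once if a bystander is pushed more than 30 mm from its place (distance of any of bowl, sander, gouge, mallet, clamp, notebook, glue from where it was at the start of the episode above 0.03 m).
It also fails if it takes over 51 s, if anything falls off the work surface, if the arm or the gripper's body presses on something with over 40 N, if the wrist force passes 120 N, or if a joint passes its speed limit or range.

## Working session

There is one attempt and no reset: what is moved stays moved. The work goes in short steps, Python scripts to look and compute and a tool call to move; the robot and the scene stay as the last step left them, time stands still between calls to the robot, and variables do not carry over. Pictures are saved under pics/ and viewed, at most 10 in all, crops included, and the job is handed in when it is done.

Besides the shell and the picture viewer there is one more tool, called after ">>>" as name(argument=value, ...), one argument or row to a line, values as JSON. send_rows: Moves the arm, as the interface text tells. Its arguments: {"type":"object","properties":{"plan":{"type":"array","items":{"type":"number"}},"grip_force":{"type":"number"}},"required":["plan"]}

```bash
mkdir -p pics
cat > h.py <<'E'
import numpy as np,cv2
from bench import bot
from scipy.spatial.transform import Rotation as R
def ray(cam,rc,P=None):
    P=P or bot.camera_params(cam);T=np.array(P["T"])
    d=T[:3,:3]@np.array([(rc[1]-P["cx"])/P["fx"],(rc[0]-P["cy"])/P["fy"],1.]);return T[:3,3],d/np.linalg.norm(d)
def atz(cam,rc,z,P=None):
    o,d=ray(cam,rc,P);return o+d*(z-o[2])/d[2]
def proj(cam,p):
    P=bot.camera_params(cam);c=np.linalg.inv(np.array(P["T"]))@np.r_[p,1];return [P["cy"]+P["fy"]*c[1]/c[2],P["cx"]+P["fx"]*c[0]/c[2]]
E
python3 - <<'E'
from h import *
np.set_printoptions(precision=4,suppress=True)
for c in["top","side"]:
    cv2.imwrite(f"pics/{c}0.png",bot.capture(c)); P=bot.camera_params(c);print(c,np.array(P["T"])[:3,3],P["fx"])
hz=dict(catch_peg=.112,catch_pivot=.112,tote_lug=.068,tote_foot=.012,tote_pocket=.016,fence_corner=.012,tote=.012,bush0_mid=.023,bowl=0,sander=0,gouge=0,mallet=0,clamp=0,notebook=0,glue=0)
for n,z in hz.items():
    for c in["top","side"]:
        for r in bot.pinpoint(c,n)[:4 if n[0:4]=="bush" else 1]: print(n,c,np.round(r["position"],1),round(r["p"],2),atz(c,r["position"],z))
s=bot.state();print(s["eef_pos"],s["tool_rot"],s["clock"],bot.tcp_to_grasp,s["contact_force"])
E
```

```text
top [0.3066 0.0177 1.4021] 465.23250466495034
side [ 0.2442 -0.7696  0.8986] 498.409004088068
catch_peg top [216.9 254.4] 0.56 [0.552 0.169 0.112]
catch_peg side [191.5 312.7] 0.72 [0.5506 0.1819 0.112 ]
catch_pivot top [220.6 277.5] 0.8 [0.5399 0.1044 0.112 ]
catch_pivot side [211.9 320.6] 0.73 [0.5436 0.1001 0.112 ]
tote_lug top [234.1 299.4] 0.67 [0.5066 0.0446 0.068 ]
tote_lug side [219.9 379.2] 0.64 [0.6895 0.0715 0.068 ]
tote_foot top [256.3 339.9] 0.66 [ 0.4447 -0.0744  0.012 ]
tote_foot side [299.5 305.5] 0.75 [ 0.4487 -0.069   0.012 ]
tote_pocket top [253.5 338.4] 0.7 [ 0.4528 -0.0699  0.016 ]
tote_pocket side [298.6 305.2] 0.87 [ 0.4479 -0.0695  0.016 ]
fence_corner top [255.4 338.8] 0.98 [ 0.4474 -0.0712  0.012 ]
fence_corner side [302.9 304.3] 0.59 [ 0.443  -0.0776  0.012 ]
tote top [219.7 317.1] 0.68 [ 0.5579 -0.0089  0.012 ]
tote side [267.7 340.9] 0.84 [ 0.5604 -0.0024  0.012 ]
bush0_mid top [212.  327.4] 0.46 [ 0.5788 -0.0404  0.023 ]
bush0_mid side [209.  321.6] 0.74 [0.584  0.2091 0.023 ]
bowl top [216.6 383. ] 0.58 [ 0.5649 -0.212   0.    ]
bowl side [340.7 373.6] 0.74 [ 0.5552 -0.2161  0.    ]
sander top [160.6 344.7] 0.73 [ 0.7457 -0.1004  0.    ]
sander side [281.2 432. ] 0.69 [ 0.7556 -0.1047  0.    ]
gouge top [310.7 204.4] 0.85 [0.2948 0.3313 0.    ]
gouge side [210.6 204.1] 0.85 [0.282  0.3351 0.    ]
mallet top [207.6 476.5] 0.73 [ 0.5864 -0.504   0.    ]
mallet side [458.7 454.7] 0.9 [ 0.5919 -0.4956  0.    ]
clamp top [224.2 158.1] 0.63 [0.5577 0.4734 0.    ]
clamp side [167.  286.1] 0.76 [0.5551 0.4592 0.    ]
notebook top [305.9 459.5] 0.68 [ 0.2874 -0.429   0.    ]
glue top [246.6 477.3] 0.87 [ 0.4648 -0.4969  0.    ]
glue side [474.3 386.1] 0.9 [ 0.4646 -0.4805  0.    ]
[0.1394 0.5061 0.2313] [ 0.134  0.991 -0.    -0.   ] 1.6 0.0187 [-0.0895 -0.4217 -0.1383]
```

Run:
```python
import cv2,numpy as np
a=cv2.imread("pics/top0.png")[130:300,220:420];b=cv2.imread("pics/side0.png")[160:330,260:460]
a=cv2.resize(a,None,fx=3,fy=3,interpolation=3);b=cv2.resize(b,None,fx=3,fy=3,interpolation=3)
cv2.imwrite("pics/topc.png",a);cv2.imwrite("pics/sidec.png",b)
```

```text
(no output)
```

View pics/topc.png

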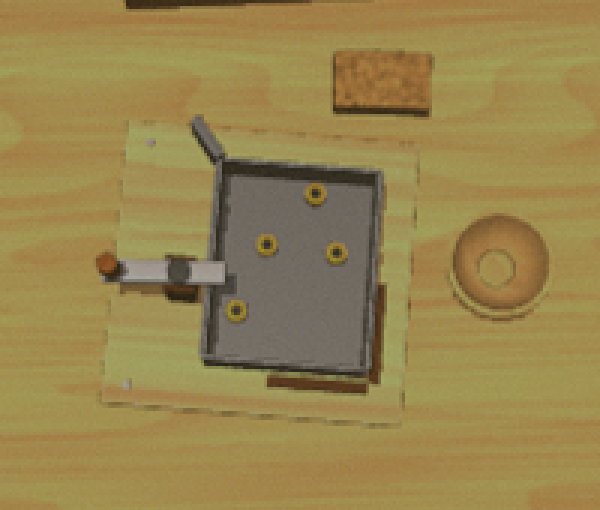

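View pics/sidec.png

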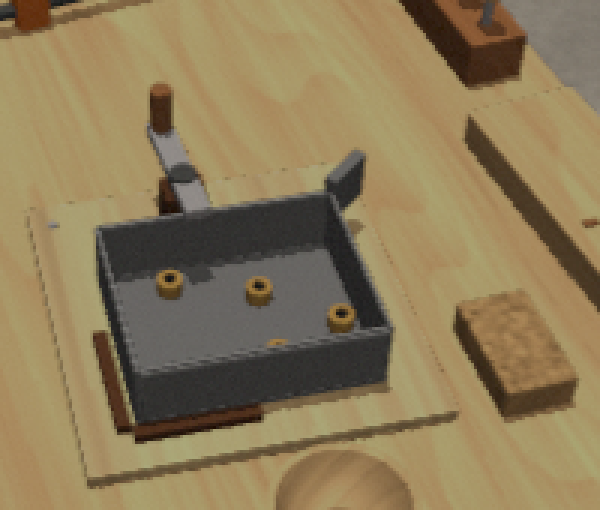

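Run:
```python
from h import *
np.set_printoptions(precision=4,suppress=True)
T=lambda u,v:(130+v/3,220+u/3)
S=lambda u,v:(160+v/3,260+u/3)
print("rim top",[atz("top",T(*p),.074)[:2] for p in[(220,159),(382,172),(369,375),(204,360)]])
print("rim side",[atz("side",S(*p),.074)[:2] for p in[(331,193),(391,328),(138,374),(97,229)]])
print("peg top",atz("top",T(107,261),.132),"side",atz("side",S(161,87),.132))
print("pivot disc",atz("top",T(178,270),.095),atz("side",S(183,173),.095))
print("nose end/arm",atz("top",T(225,272),.091),atz("side",S(198,209),.091))
print("lug top ends",[atz("top",T(*p),.088)[:2] for p in[(198,118),(218,158)]])
print("lug side top ends",[atz("side",S(*p),.088)[:2] for p in[(363,152),(328,180)]])
print("board corners",[atz("top",T(*p),.012)[:2] for p in[(127,122),(418,148),(402,425),(103,403)]])
bot.capture("top")
for n in["catch_peg","catch","catch_pivot"]:
  for c in["top","side"]:
    r=bot.regions_of(c,n)
    if r:print(n,c,r[0]["box"],r[0]["p"])
```

```text
rim top [array([0.6576, 0.059 ]), array([ 0.6411, -0.099 ]), array([ 0.442 , -0.0793]), array([0.4604, 0.0781])]
rim side [array([0.6589, 0.0574]), array([ 0.6418, -0.0971]), array([ 0.4481, -0.0786]), array([0.4642, 0.0789])]
peg top [0.5478 0.1632 0.132 ] side [0.5482 0.1664 0.132 ]
pivot disc [0.5446 0.1003 0.095 ] [0.5439 0.0982 0.095 ]
nose end/arm [0.5423 0.0558 0.091 ] [0.5425 0.0574 0.091 ]
lug top ends [array([0.6953, 0.0791]), array([0.655 , 0.0605])]
lug side top ends [array([0.6972, 0.0817]), array([0.6558, 0.0588])]
board corners [array([0.7151, 0.1555]), array([ 0.6812, -0.1425]), array([ 0.3975, -0.115 ]), array([0.4272, 0.1819])]
catch_peg top [251.5, 213.9, 295.2, 226.4] 0.78
catch_peg side [307.9, 187.1, 329.2, 232.9] 0.66
catch top [255.2, 213.1, 296.4, 225.2] 0.79
catch side [311.1, 186.3, 330.7, 237.6] 0.96
catch_pivot top [254.7, 170.2, 357.1, 274.8] 0.91
catch_pivot side [267.2, 191.0, 414.5, 324.8] 0.67
```

>>> send_rows(
  plan=[-0.0404, -0.0184, 0, 0, 0, 0, 0.06, -0.0404, -0.0184, 0, 0, 0, 0, 0.06, -0.0404, -0.0184, 0, 0, 0, 0, 0.06, -0.0404, -0.0184, 0, 0, 0, 0, 0.06, -0.0404, -0.0184, 0, 0, 0, 0, 0.06, -0.0404, -0.0184, 0, 0, 0, 0, 0.06, -0.0404, -0.0184, 0, 0, 0, 0, 0.06, -0.0404, -0.0184, 0, 0, 0, 0, 0.06, -0.0404, -0.0184, 0, 0, 0, 0, 0.06, -0.0404, -0.0184, 0, 0, 0, 0, 0.06, -0.0404, -0.0184, 0, 0, 0, 0, 0.06, -0.0404, -0.0184, 0, 0, 0, 0, 0.06],
)

```text
clock: 3.15
eef_pos: [0.5494, 0.1631, 0.2314]
tool_rot: [0.134, 0.991, 0.0, 0.0]
contact_force: [0.5, 0.2, 0.4]
finger_gap: 0.06
grasp_force: 0.0
```

>>> send_rows(
  plan=[0, 0, 0, 0, 0, 0.136, 0.06, 0, 0, 0, 0, 0, 0.136, 0.06, 0, 0, 0, 0, 0, 0.136, 0.06, 0, 0, 0, 0, 0, 0.136, 0.06, 0, 0, 0, 0, 0, 0.136, 0.06, 0, 0, 0, 0, 0, 0.136, 0.06, 0, 0, 0, 0, 0, 0.136, 0.06, 0, 0, 0, 0, 0, 0.136, 0.06, 0, 0, 0, 0, 0, 0.136, 0.06, 0, 0, 0, 0, 0, 0.136, 0.06, 0, 0, 0, 0, 0, 0, 0.06],
)

```text
clock: 4.25
eef_pos: [0.5482, 0.1645, 0.2312]
tool_rot: [0.728, 0.686, -0.0, -0.0]
contact_force: [0.1, -0.3, -0.0]
finger_gap: 0.0599
grasp_force: 0.0
```

Run:
```python
from h import *
np.set_printoptions(precision=4,suppress=True)
s=bot.state();print(s["clock"],s["eef_pos"],R.from_quat(s["tool_rot"]).as_matrix(),s["q"],s["finger_gap"],s["contact_force"])
cv2.imwrite("pics/w1.png",bot.capture("wrist"));P=bot.camera_params("wrist");print(np.array(P["T"]))
for n,z in dict(catch_peg=.112,catch_pivot=.112,tote_lug=.068).items():
  r=bot.pinpoint("wrist",n)
  if r:print(n,r[0],atz("wrist",r[0]["position"],z))
print(proj("wrist",[.548,.164,.132]))
```

```text
4.25 [0.5482 0.1645 0.2312] [[ 0.0591  0.9983 -0.0001]
 [ 0.9983 -0.0591 -0.    ]
 [-0.     -0.0001 -1.    ]] [ 0.087   0.4181  1.3492 -0.      1.3744  0.1461] 0.05985810423354098 [ 0.1025 -0.3142 -0.0392]
[[ 0.9984 -0.0532 -0.0178  0.553 ]
 [-0.0561 -0.9489 -0.3105  0.2449]
 [-0.0003  0.311  -0.9504  0.3742]
 [ 0.      0.      0.      1.    ]]
catch_peg {'position': [237.3, 330.4], 'p': 0.88} [0.5518 0.1636 0.112 ]
catch_pivot {'position': [304.7, 325.4], 'p': 0.64} [0.5444 0.1031 0.112 ]
tote_lug {'position': [299.5, 469.3], 'p': 0.89} [0.6871 0.077  0.068 ]
[np.float64(244.95564871400757), np.float64(325.6000205034949)]
```

>>> send_rows(
  plan=[0, 0, 0.04, 0, 0, 0, 0.06, 0, 0, 0.04, 0, 0, 0, 0.06, 0, 0, 0.03, 0, 0, 0, 0.06, 0, 0, 0.02, 0, 0, 0, 0.06, 0, 0, 0, 0, 0, 0, 0.026, 0, 0, 0, 0, 0, 0, 0.026, 0, 0, 0, 0, 0, 0, 0.026, 0, 0, 0, 0, 0, 0, 0.026],
  grip_force=20,
)

```text
clock: 5.25
eef_pos: [0.5488, 0.1646, 0.1026]
tool_rot: [0.727, 0.686, 0.001, 0.001]
contact_force: [-0.2, -1.2, 0.4]
finger_gap: 0.026
grasp_force: 0.0
```

Run:
```python
from h import *
s=bot.state();print(s["clock"],s["eef_pos"],s["q"],s["finger_gap"],s["contact_force"])
cv2.imwrite("pics/s2.png",cv2.resize(bot.capture("side")[120:330,220:460],None,fx=2.5,fy=2.5,interpolation=3))
```

```text
5.25 [0.548777   0.16462278 0.10258651] [ 8.70319288e-02  5.42528504e-01  1.51168105e+00 -5.06746269e-06
  1.08511387e+00  1.44637866e-01] 0.02600280623495708 [-0.22942401 -1.23227819  0.35918852]
```

View pics/s2.png

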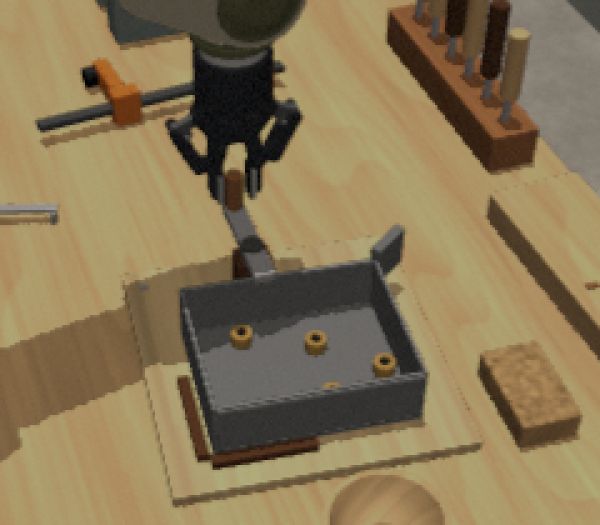

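>>> send_rows(
  plan=[-0.00055, -0.00835, 0, 0, 0, -0.131, 0.026, -0.00055, -0.00835, 0, 0, 0, -0.131, 0.026, -0.00055, -0.00835, 0, 0, 0, -0.131, 0.026, -0.00055, -0.00835, 0, 0, 0, -0.131, 0.026, -0.00055, -0.00835, 0, 0, 0, -0.131, 0.026, -0.00055, -0.00835, 0, 0, 0, -0.131, 0.026, -0.00055, -0.00835, 0, 0, 0, -0.131, 0.026, -0.00055, -0.00835, 0, 0, 0, -0.131, 0.026, -0.00055, -0.00835, 0, 0, 0, -0.131, 0.026, -0.00055, -0.00835, 0, 0, 0, -0.131, 0.026, -0.00055, -0.00835, 0, 0, 0, -0.131, 0.026],
)

```text
clock: 6.4
eef_pos: [0.4822, 0.1126, 0.1022]
tool_rot: [0.091, 0.996, 0.0, 0.001]
contact_force: [2.6, 2.6, 0.8]
finger_gap: 0.0264
grasp_force: 1.1
```

Run:
```python
from h import *
s=bot.state();print(s["clock"],s["eef_pos"],s["q"],s["finger_gap"],s["contact_force"],R.from_quat(s["tool_rot"]).as_matrix()[:2,1])
e=s["eef_pos"]-np.array([.544,.100,0]);print(np.degrees(np.arctan2(e[1],e[0])),np.hypot(e[0],e[1]))
```

```text
6.4 [0.48219848 0.11261679 0.10215246] [-7.92854964e-03  3.94004472e-01  1.75248543e+00  6.37673060e-04
  9.92733749e-01 -1.39685946e+00] 0.026413090195511888 [2.58472953 2.5830552  0.80405087] [0.18120547 0.98344481]
168.46160840976228 0.06307623432681317
```

>>> send_rows(
  plan=[-0.0003, -0.003, 0, 0, 0, 0, 0.026, -0.0003, -0.003, 0, 0, 0, 0, 0.026, 0, -0.002, 0, 0, 0, 0, 0.026, 0, 0, 0, 0, 0, 0, 0.026, 0, 0, 0, 0, 0, 0, 0.026, 0, 0, 0, 0, 0, 0, 0.026],
)

```text
clock: 7.0
eef_pos: [0.4809, 0.105, 0.1015]
tool_rot: [0.094, 0.996, 0.0, 0.0]
contact_force: [-0.1, 4.7, 3.4]
finger_gap: 0.0263
grasp_force: 2.6
```

Run:
```python
from h import *
s=bot.state();print(s["clock"],s["eef_pos"],s["finger_gap"],s["grasp_force"],s["contact_force"])
e=s["eef_pos"]-np.array([.544,.100,0]);print(np.degrees(np.arctan2(e[1],e[0])),np.hypot(e[0],e[1]))
bot.capture("wrist")
r=bot.pinpoint("wrist","catch_peg");print([(x["p"],atz("wrist",x["position"],.112)) for x in r])
```

```text
7.0 [0.48093623 0.10501367 0.1014627 ] 0.02628071008937717 2.5971483439207077 [-0.09623358  4.72097028  3.36053179]
175.4544571327833 0.06326274969877108
[(0.68, array([0.48326846, 0.10881716, 0.112     ]))]
```

>>> send_rows(
  plan=[0, -0.002, 0, 0, 0, 0, 0.026, 0, 0, 0, 0, 0, 0, 0.026, 0, 0, 0, 0, 0, 0, 0.026, 0, 0.003, 0, 0, 0, 0, 0.04, 0, 0, 0, 0, 0, 0, 0.05, 0, 0, 0, 0, 0, 0, 0.05, 0, 0, -0.04, 0, 0, 0, 0.05, 0, 0, -0.05, 0, 0, 0, 0.05, 0, 0, -0.05, 0, 0, 0, 0.05, 0, 0, 0, 0, 0, 0, 0.05],
)

```text
clock: 8.1
eef_pos: [0.4833, 0.1053, 0.2475]
tool_rot: [0.094, 0.996, 0.0, 0.006]
contact_force: [-0.5, -0.5, -1.0]
finger_gap: 0.0497
grasp_force: 0.0
```

Run:
```python
from h import *
np.set_printoptions(precision=4,suppress=True)
s=bot.state();print(s["clock"],s["eef_pos"],s["q"],R.from_quat(s["tool_rot"]).as_matrix())
im=bot.capture("top");cv2.imwrite("pics/t3.png",cv2.resize(im[130:300,220:420],None,fx=3,fy=3,interpolation=3))
for c in["top","side"]:
  if c=="side":im=bot.capture("side")
  for n,z in dict(catch_peg=.112,tote_lug=.068,tote_foot=.012).items():
    r=bot.pinpoint(c,n)
    if r:print(c,n,r[0]["p"],atz(c,r[0]["position"],z))
cv2.imwrite("pics/s3.png",cv2.resize(im[160:330,260:460],None,fx=3,fy=3,interpolation=3))
```

```text
8.1 [0.4833 0.1053 0.2475] [-0.0226  0.227   1.5673 -0.0006  1.3355 -1.4051] [[-0.9823  0.1871  0.0117]
 [ 0.1871  0.9823 -0.0008]
 [-0.0117  0.0014 -0.9999]]
top catch_peg 0.61 [0.4867 0.1107 0.112 ]
top tote_lug 0.57 [0.6879 0.0656 0.068 ]
top tote_foot 0.95 [ 0.444  -0.0774  0.012 ]
side tote_lug 0.7 [0.6831 0.0713 0.068 ]
side tote_foot 0.73 [ 0.4503 -0.0767  0.012 ]
```

View pics/s3.png

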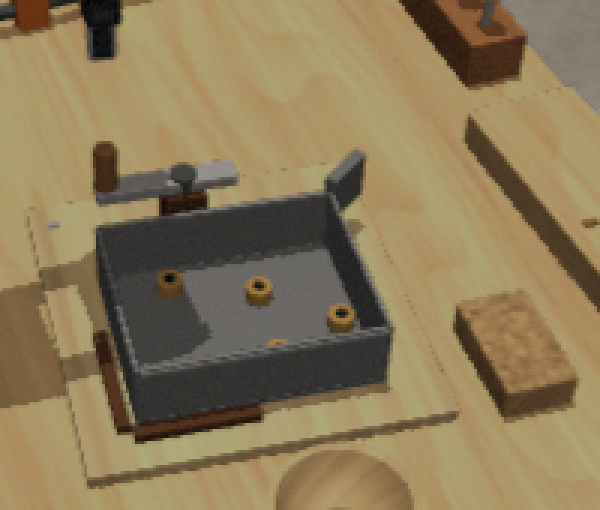

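>>> send_rows(
  plan=[-0.04, 0.0011, 0, 0, 0, 0, 0.0854, -0.04, 0.0011, 0, 0, 0, 0, 0.0854, -0.04, 0.0011, 0, 0, 0, 0, 0.0854, -0.04, 0.0011, 0, 0, 0, 0, 0.0854, -0.04, 0.0011, 0, 0, 0, 0, 0.0854, 0, 0, 0, 0, 0, 0.14, 0.0854, 0, 0, 0, 0, 0, 0.14, 0.0854, 0, 0, 0, 0, 0, 0.14, 0.0854, 0, 0, 0, 0, 0, 0.14, 0.0854, 0, 0, 0, 0, 0, 0.14, 0.0854, 0, 0, 0, 0, 0, 0.14, 0.0854, 0, 0, 0, 0, 0, 0.14, 0.0854],
)

```text
clock: 9.7
eef_pos: [0.6784, 0.0737, 0.2404]
tool_rot: [0.554, 0.833, -0.0, -0.001]
contact_force: [-0.2, 0.1, -0.2]
finger_gap: 0.0856
grasp_force: 0.0
```

>>> send_rows(
  plan=[0, 0, 0, 0, 0, 0.14, 0.0854, 0, 0, 0, 0, 0, 0.14, 0.0854, 0, 0, 0, 0, 0, 0.14, 0.0854, 0, 0, 0, 0, 0, 0.14, 0.0854, 0, 0, 0, 0, 0, 0.14, 0.0854, 0, 0, 0, 0, 0, 0.14, 0.0854, 0, 0, 0, 0, 0, 0.14, 0.0854, 0, 0, 0, 0, 0, 0.14, 0.0854, 0, 0, 0, 0, 0, 0.14, 0.0854, 0, 0, 0, 0, 0, 0.14, 0.0854, 0, 0, 0, 0, 0, 0, 0.0854],
)

```text
clock: 10.8
eef_pos: [0.6784, 0.0737, 0.2405]
tool_rot: [0.959, 0.282, -0.001, -0.0]
contact_force: [-0.8, -0.3, -0.2]
finger_gap: 0.0855
grasp_force: 0.0
```

```bash
cat > w.py <<'E'
from h import *
np.set_printoptions(precision=4,suppress=True)
s=bot.state();M=R.from_quat(s["tool_rot"]).as_matrix();p=s["eef_pos"];print(s["clock"],p,s["q"],"\n",M,s["contact_force"],s["finger_gap"])
bot.capture("wrist")
r=bot.pinpoint("wrist","tote_lug")
if r:print(r[0]["p"],r[0]["position"],atz("wrist",r[0]["position"],.068))
a=np.radians(32.8);Md=np.array([[np.cos(a),np.sin(a),0],[np.sin(a),-np.cos(a),0],[0,0,-1]]).T
Md=np.column_stack([[np.cos(a),np.sin(a),0],[np.sin(a),-np.cos(a),0],[0,0,-1]])
print("rotvec fix",R.from_matrix(M.T@Md).as_rotvec(),"shift tool",M.T@(np.array([.6816,.0734,.049])-p))
E
python3 w.py
python3 - <<'E'
import sys;sys.path.insert(0,'.')
from h import *
cv2.imwrite("pics/w4.png",bot.capture("wrist"))
E
```

```text
10.8 [0.6784 0.0737 0.2405] [-0.0631  0.6803  0.9099 -0.0001  1.5527  0.9352] 
 [[ 0.8405  0.5418 -0.0013]
 [ 0.5418 -0.8405  0.    ]
 [-0.001  -0.0007 -1.    ]] [-0.7555 -0.2649 -0.178 ] 0.08551745510209106
0.78 [214.5, 328.6] [0.6838 0.075  0.068 ]
rotvec fix [-0.0007  0.001   0.0001] shift tool [0.0027 0.0021 0.1915]
```

View pics/w4.png

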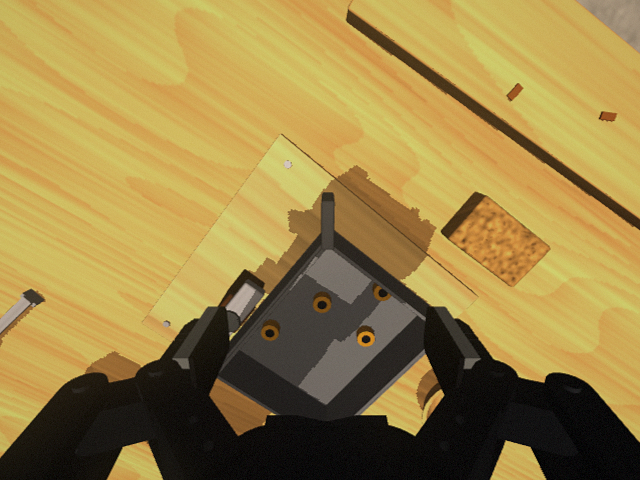

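>>> send_rows(
  plan=[0.004, 0.0015, 0.04, 0, 0, 0, 0.0854, 0, 0, 0.045, 0, 0, 0, 0.0854, 0, 0, 0.045, 0, 0, 0, 0.0854, 0, 0, 0.04, 0, 0, 0, 0.0854, 0, 0, 0.0215, 0, 0, 0, 0.0854, 0, 0, 0, 0, 0, 0, 0.0854],
)

```text
clock: 11.55
eef_pos: [0.6808, 0.0747, 0.0461]
tool_rot: [0.959, 0.284, -0.003, -0.001]
contact_force: [-0.3, -0.1, 0.6]
finger_gap: 0.0856
grasp_force: 0.0
```

```bash
python3 w.py
```

```text
11.55 [0.6808 0.0747 0.0461] [-0.0614  0.8402  1.1366 -0.      1.1714  0.9335] 
 [[ 0.8387  0.5446 -0.0066]
 [ 0.5446 -0.8387  0.0004]
 [-0.0053 -0.0039 -1.    ]] [-0.2641 -0.1079  0.6459] 0.08560118980186264
0.96 [328.6, 328.5] [0.6843 0.0747 0.068 ]
rotvec fix [-0.0039  0.0054  0.0034] shift tool [-0.0001  0.0015 -0.003 ]
```

>>> send_rows(
  plan=[0, 0.001, -0.002, 0, 0, 0, 0.05, 0, 0, 0, 0, 0, 0, 0.03, 0, 0, 0, 0, 0, 0, 0.02, 0, 0, 0, 0, 0, 0, 0.006, 0, 0, 0, 0, 0, 0, 0.006, 0, 0, 0, 0, 0, 0, 0.006, 0, 0, 0, 0, 0, 0, 0.006, 0, 0, 0, 0, 0, 0, 0.006, 0, 0, 0, 0, 0, 0, 0.006],
  grip_force=70,
)

```text
clock: 12.55
eef_pos: [0.6833, 0.0739, 0.0521]
tool_rot: [0.959, 0.283, 0.0, 0.0]
contact_force: [-0.8, 1.5, 4.9]
finger_gap: 0.0112
grasp_force: 68.8
```

```bash
python3 w.py
python3 - <<'E'
import sys;sys.path.insert(0,'.')
from h import *
# arc steps: per row shift in tool frame for pure rotation about the foot by -a about tool y
s=bot.state();M=R.from_quat(s["tool_rot"]).as_matrix();p=s["eef_pos"];f=np.array([.4443,-.0793,.012])
ax=np.cross([0,0,1],[-.8406,-.5417,0]);print("axis world",ax,"tool",M.T@ax)
for n in(20,24):
  Q=R.from_rotvec(ax*np.radians(38)/n);q=Q.apply(p-f)+f
  print(n,M.T@(q-p),np.radians(38)/n, "final",R.from_rotvec(ax*np.radians(38)).apply(p-f)+f)
E
```

```text
12.55 [0.6833 0.0739 0.0521] [-0.0624  0.8346  1.1303  0.0001  1.1764  0.9345] 
 [[ 0.8398  0.5429  0.0003]
 [ 0.5429 -0.8398  0.0001]
 [ 0.0003  0.0001 -1.    ]] [-0.8387  1.4961  4.8909] 0.011233944060060735
0.73 [324.2, 329.2] [0.6857 0.0744 0.068 ]
rotvec fix [ 0.0001 -0.0003  0.0014] shift tool [-0.0017 -0.0005  0.0031]
axis world [ 0.5417 -0.8406  0.    ] tool [-1.42851085e-03  1.00002260e+00  1.01217535e-04]
20 [-1.48220364e-03 -1.16680133e-06 -9.39082635e-03] 0.033161255787892266 final [0.61196998 0.02788578 0.21838478]
24 [-1.21355571e-03 -9.41105764e-07 -7.82918175e-03] 0.027634379823243554 final [0.61196998 0.02788578 0.21838478]
```

>>> send_rows(
  plan=[-0.0012, 0, -0.0078, 0, 0.0276, 0, 0.006, -0.0012, 0, -0.0078, 0, 0.0276, 0, 0.006, -0.0012, 0, -0.0078, 0, 0.0276, 0, 0.006, -0.0012, 0, -0.0078, 0, 0.0276, 0, 0.006, -0.0012, 0, -0.0078, 0, 0.0276, 0, 0.006, -0.0012, 0, -0.0078, 0, 0.0276, 0, 0.006, -0.0012, 0, -0.0078, 0, 0.0276, 0, 0.006, -0.0012, 0, -0.0078, 0, 0.0276, 0, 0.006, 0, 0, 0, 0, 0, 0, 0.006],
)

```text
clock: 13.55
eef_pos: [0.6702, 0.0649, 0.1142]
tool_rot: [0.953, 0.281, 0.107, -0.031]
contact_force: [0.1, 0.4, -3.4]
finger_gap: 0.0112
grasp_force: 68.1
```

```bash
cat > v.py <<'E'
from h import *
import sys
np.set_printoptions(precision=4,suppress=True)
s=bot.state();M=R.from_quat(s["tool_rot"]).as_matrix();p=s["eef_pos"]
print(s["clock"],p,s["q"],s["contact_force"],s["finger_gap"],s["grasp_force"],"tilt",np.degrees(np.arccos(-M[2,2])))
im=bot.capture("side");cv2.imwrite(f"pics/{sys.argv[1]}.png",cv2.resize(im[120:330,220:460],None,fx=3,fy=2.8,interpolation=3))
M0=np.column_stack([[.8406,.5417,0],[.5417,-.8406,0],[0,0,-1]]);p0=np.array([.6833,.0739,.0521])
f=np.array([.4443,-.0793,.012]);F=M@M0.T@(f-p0)+p;print("foot if rigid grip",F)
for n in["tote_foot","tote_pocket","tote_lug"]:
  r=bot.pinpoint("side",n)
  if r:print(n,r[0]["p"],r[0]["position"],atz("side",r[0]["position"],.012))
print([(round(x["p"],2),x["position"]) for x in bot.pinpoint("side","bush0_mid")])
pk=M@M0.T@(np.array([.552-.096*.9947-.076*.1028,-.010+.096*.1028-.076*.9947,.016])-p0)+p
print("pocket",pk,"px",proj("side",pk),"foot px",proj("side",F))
E
python3 v.py s5
```

```text
13.55 [0.6702 0.0649 0.1142] [-0.1324  0.6384  1.3321  0.17    1.0059  0.786 ] [ 0.1234  0.4416 -3.4346] 0.011190829873376959 68.075430393219 tilt 12.795789443984505
foot if rigid grip [ 0.4447 -0.0799  0.0122]
tote_foot 0.83 [301.4, 309.3] [ 0.4552 -0.0772  0.012 ]
tote_pocket 0.77 [296.4, 306.8] [ 0.4543 -0.0613  0.012 ]
tote_lug 0.88 [201.9, 376.6] [0.7434 0.2002 0.012 ]
[(0.67, [205.5, 375.5]), (0.39, [274.3, 348.5])]
pocket [ 0.4482 -0.0769  0.0174] px [np.float64(300.5824044899929), np.float64(306.31070857641197)] foot px [np.float64(303.4018492488614), np.float64(305.28543749318675)]
```

View pics/s5.png

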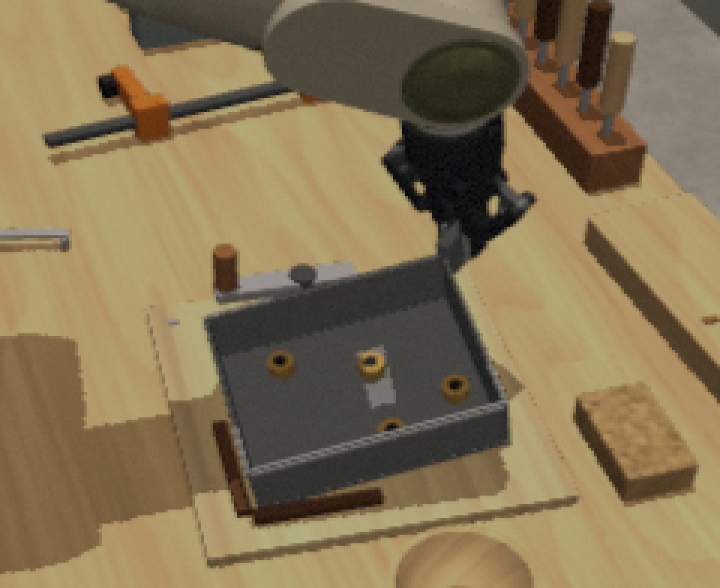

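>>> send_rows(
  plan=[-0.0012, 0, -0.0078, 0, 0.0276, 0, 0.006, -0.0012, 0, -0.0078, 0, 0.0276, 0, 0.006, -0.0012, 0, -0.0078, 0, 0.0276, 0, 0.006, -0.0012, 0, -0.0078, 0, 0.0276, 0, 0.006, -0.0012, 0, -0.0078, 0, 0.0276, 0, 0.006, -0.0012, 0, -0.0078, 0, 0.0276, 0, 0.006, -0.0012, 0, -0.0078, 0, 0.0276, 0, 0.006, -0.0012, 0, -0.0078, 0, 0.0276, 0, 0.006, 0, 0, 0, 0, 0, 0, 0.006],
)

```text
clock: 14.7
eef_pos: [0.6459, 0.0492, 0.1702]
tool_rot: [0.936, 0.276, 0.211, -0.062]
contact_force: [-0.5, -1.7, -4.3]
finger_gap: 0.0113
grasp_force: 68.3
```

>>> send_rows(
  plan=[-0.0012, 0, -0.0078, 0, 0.0276, 0, 0.006, -0.0012, 0, -0.0078, 0, 0.0276, 0, 0.006, -0.0012, 0, -0.0078, 0, 0.0276, 0, 0.006, -0.0012, 0, -0.0078, 0, 0.0276, 0, 0.006, -0.0012, 0, -0.0078, 0, 0.0276, 0, 0.006, -0.0012, 0, -0.0078, 0, 0.0276, 0, 0.006, -0.0012, 0, -0.0078, 0, 0.0276, 0, 0.006, -0.0012, 0, -0.0078, 0, 0.0276, 0, 0.006, 0, 0, 0, 0, 0, 0, 0.006, 0, 0, 0, 0, 0, 0, 0.006, 0, 0, 0, 0, 0, 0, 0.006],
)

```text
clock: 15.8
eef_pos: [0.6126, 0.0282, 0.2173]
tool_rot: [0.907, 0.268, 0.311, -0.092]
contact_force: [-0.1, 1.6, -3.4]
finger_gap: 0.0112
grasp_force: 68.3
```

```bash
python3 v.py s6
```

```text
15.8 [0.6126 0.0282 0.2173] [-0.3604  0.2914  1.7146  0.7216  0.8452  0.224 ] [-0.0862  1.6226 -3.394 ] 0.011167505651997438 68.2727587223053 tilt 37.90498674573767
foot if rigid grip [ 0.4448 -0.0794  0.0113]
tote_foot 0.65 [303.0, 306.5] [ 0.4477 -0.0795  0.012 ]
tote_pocket 0.68 [296.1, 309.7] [ 0.4609 -0.0626  0.012 ]
tote_lug 0.68 [209.3, 208.8] [0.2947 0.3216 0.012 ]
[(0.52, [289.0, 314.2]), (0.49, [477.3, 388.1]), (0.18, [283.1, 307.1])]
pocket [ 0.4461 -0.0778  0.0179] px [np.float64(300.9805021485759), np.float64(305.56969589820767)] foot px [np.float64(303.50143932006915), np.float64(305.29020660311176)]
```

View pics/s6.png

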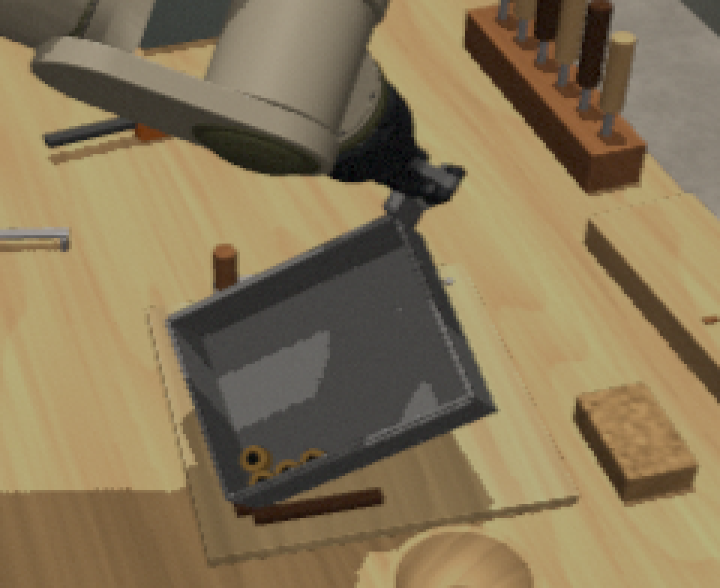

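Run:
```python
from h import *
s=bot.state();M=R.from_quat(s["tool_rot"]).as_matrix();p=s["eef_pos"]
M0=np.column_stack([[.8406,.5417,0],[.5417,-.8406,0],[0,0,-1]]);p0=np.array([.6833,.0739,.0521])
Q=M@M0.T@R.from_euler('z',-5.9,degrees=True).as_matrix();f=M@M0.T@(np.array([.4443,-.0793,.012])-p0)+p
for u,v in[(255,458),(260,476),(287,464),(312,457)]:
  o,d=ray("side",(120+v/2.8,220+u/3));o=Q.T@(o-f);d=Q.T@d;x=o+d*(.018-o[2])/d[2];print(np.round(x[:2]-.004,4),np.hypot(*(x[:2]-.004)))
cv2.imwrite("pics/t7.png",cv2.resize(bot.capture("top")[190:290,270:390],None,fx=5,fy=5,interpolation=3))
s=bot.state();print(s["joint_vel"],s["clock"])
```

```text
[0.0168 0.0337] 0.03763936909145524
[0.0158 0.0183] 0.024126692509795638
[0.0392 0.0188] 0.04347636200362211
[0.0596 0.0161] 0.06173399042242088
[-0.00169678 -0.00107091  0.00125912  0.00264654 -0.00011025 -0.00135668] 16.1
```

View pics/t7.png

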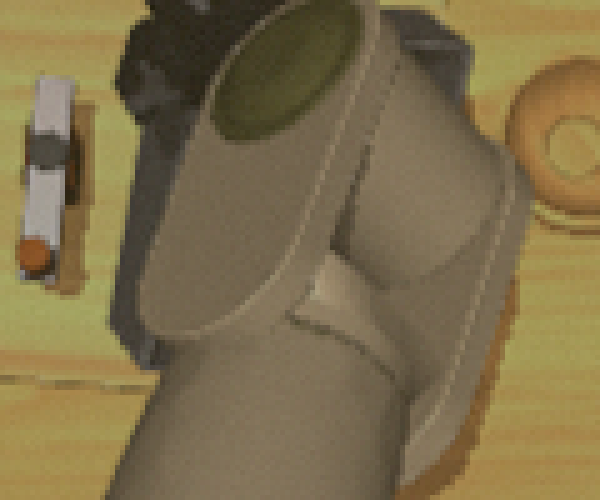

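The top picture shows the catch bar, peg at (37,257) and pivot at (47,150), standing open along the board. The arm hides the tote. From the side picture, all four bushings lie 24 to 62 mm from the pocket, the tilt is 38 degrees, and the arm is steady, so I am handing in.

```bash
python3 -c "
from bench import bot
print(bot.close_job())"
```

```text
the job is handed in; nothing more can be done
None
```

I handed the job in with the catch open and the tote held by its lug at about 38 degrees, its foot in the fence angle. All four bushings measured 24 to 62 mm from the low corner, against the 90 mm limit; the hand-in call returned no verdict.

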